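# File the edge of a brass bag plate, forward strokes only

### The job

Pick up the flat file by its wooden grip and give the upper edge of the brass plate in the filing jig at least three steady forward strokes, each about 10 cm long and running straight across the edge from the file's front half to its rear half, pressing firmly but without bottoming the plate's spring hard. Lift the file clear on every return, so that the rubbing carries the sliding jaw forward against its red stop and never drags it back. Then lay the file flat along its cork rest, tip pointing as before, and let go, leaving the jaw against its stop and everything else where it was.

Things in the scene. Friction and masses are not known exactly. Their poses are not given: they have to be found in the camera images.
- file_grip (a point): (All sizes in mm.) Flat file in a holder, lying on the cork rest; this point is the centre of its wooden grip block, 85 long x 28 wide x 38 high (pinch it across the 28). x runs along the file to its tip, z up. The file's flat underside is 31 below this point, the grip block's underside 19 below it. About 400 g
- file_tip (a point): Front end (yellow-painted) of the file's blade, 95 ahead of the grip's centre along x and 28 below it. Blade: dark steel, 190 long x 32 wide x 6 thick, under an aluminium rail 160 x 26 x 6
- jig: Filing jig fixed to the table: wooden base 200 (x) x 150 (y) x 16, two side rails 44 high, a height-set steel platform with a red stop at its far end, on it the sliding aluminium jaw holding the brass plate upright. Origin at the centre of its underside; its x axis is the forward stroke direction (roughly away from the robot), z up. The platform keeps its height in work
- jig_slot (a point): Point on the jig's base, 16 above the table, over which the brass plate stands: 90 wide (jig's y) x 7 thick x 55 high. Its upper edge is the one to file, centred at jig x = jaw value - 4 mm. Edge height is NOT reported: anywhere 95 to 135 above the table, find it by touch or sight. Jaw tops are 41, the red stop 45 below the edge
- jig_center (a point): Same place as the jig's origin; tells of the spring: the plate is sprung vertically in the jaw. It yields at about 2 N, then 0.5 N per mm, and bottoms after 16 mm (10 N). A proper stroke presses with 3 N or more throughout; over 30 N is too hard. Keep the fingers off the jig
- jaw (a joint): How far the jaw with the plate has slid forward along the jig's x, in m: 0 = nearest the robot, 0.020 = home against the red stop. About 1 N of drag, so a pressed file takes it along, forward or back. Starts 6 to 13 mm short of the stop; dragged back below 0.003 the job is spoilt
- rest: Cork rest for the file, a fixed flat slab 230 (x) x 75 (y) x 12 high; origin at the centre of its underside, the file starts along its x
- weight_dark: Round dark steel pattern weight, 90 diameter x 34 high, origin under its centre; leave alone
- weight_tan: Round pattern weight, tan side and dark top, 76 diameter x 38 high, origin under its centre; leave alone
- jar: Closed amber glass jar, 64 diameter x 75 high, origin under its centre; leave alone
- mallet: Wooden-headed mallet lying along its x, about 250 long; leave alone
- blanks: Pair of brass blanks, 55 x 95 x 14, origin under its centre; leave alone
- knife: Craft knife with brass handle lying along its x, 145 long; leave alone
- rivet_cup: White cup, 70 diameter x 55 high, origin under its centre; leave alone
Not all that is in view belongs to the job. Leave any blue or green look-alike of the part that bears file_grip alone.

How it is judged:
By the outcome, as a careful person would: the job done as asked, in the order asked, and still so for the second after the job is handed in, with the robot touching nothing.
It also fails if it takes over 72 s, if anything falls off the work surface, if the arm or the gripper's body presses on something with over 40 N, if the wrist force passes 120 N, or if a joint passes its speed limit or range.

### The arm

A 7-joint arm with a two-finger parallel gripper is mounted at the origin on the work surface. World frame = base frame: x ahead of the robot, y to its left, z up, the work surface at z = 0. Lengths are in m, angles in rad, forces in N, time in s.
With the tool pointing down it reaches from about 0.4 to 0.85 m from the base axis. Payload 10.4 kg.
Tool frame: the origin (TCP) lies between the finger pads; the fingertips stand 25 mm ahead of it and the grasp point (between the pads) lies 6 mm ahead of it; x points along the fingers, y is the direction in which the jaws open and shut, and the axes are right-handed (so a half turn about x gives the same grasp; the last joint's range is limited). The gripper opens to 87 mm and grips with 3 to 60 N. Pads are 19 mm wide; open, the fingers measure 117 mm over their backs; the gripper's body (75 mm by 190 mm) begins 51 mm behind the grasp point.
Start: joints at [1.13, 0.332, -0.065, 1.46, 0.022, 1.35, -0.088], TCP at [0.254, -0.571, 0.248] pointing down, gripper open.
Joint ranges: [-2.6, 2.6], [-0.5, 2.12], [-1.47, 1.34], [0.16, 2.42], [-1.27, 4.41], [0.06, 2.06], [-2.6, 2.6]. Speed limits (rad/s): [2.22, 2.22, 2.79, 2.79, 3.14, 3.14, 3.14].

### API

Orientations are given as a unit quaternion [x, y, z, w].
In Python, from bench import r gives the robot as it stands.
- The arm moves only by the shell command python3 -m pendant 'ROWS' [FORCE]. ROWS is JSON, a list of rows, each an object with "translation": the shift along the world's x, y, z in cm, a list of three; "angular": the turn, a rotation vector about the world's x, y, z in degrees, a list of three; "hand": the opening, from -1 (shut) to 1 (fully open). In form: [{"translation": [dx, dy, dz], "angular": [wx, wy, wz], "hand": hand}, ...]. A call has 1 to 20 rows; each row shifts and turns the commanded pose from where the row before left it; what a row does not reach is not made up. A row lasts 1/10 s, in which the tool goes at most 50 mm and 8.59 degrees, less where a joint would pass 70% of its speed; a pose out of reach is approached as far as the arm can. A call is refused whole if a number of a shift passes 5 or a number of a turn 8.59, either way. A call with a gripper value outside its range is refused whole. The fingers move at their own pace and stop on an object; FORCE is the grip in N (left out, the last holds). Time passes only in rows, so rows that do not move let the fingers close. It gives the time, the measured TCP pose, the force and the opening at its end, in the units of the state.
- r.read_state(): the state, without advancing time (a new reading comes with each control period).
- r.camera(name): name is "scene" or "top" or "wrist"; returns the picture (384x512x3 uint8, red, green, blue); there is no depth.
- r.camera_info(name): a dict with "fx", "fy", "cx", "cy" (pixels), "rvec" (rotation vector, rad) and "tvec" (3), from world to camera coordinates, as OpenCV has them; the wrist camera has in their place "mount" (4x4, takes a point from camera to tool coordinates, whose origin is the TCP and whose axes are the tool frame's). Camera axes: x right, y down, z forward; pixel columns grow to the right and rows downward; lengths in m; the calibration is good to about 2 mm. A picture is of the moment at which its call begins: read the wrist's pose just before it. camera_info takes no time and is no camera call.
- r.close_job(): hands the job in, once; it reports no verdict.
Trained networks look in the newest picture that a camera, given by its name, has taken for a name from the list of things; names that differ only in an ending like _2 or _b are one class to them, and where a whole thing is asked for, a point or a joint stands for the part that bears it (a point fixed in the world has none). Each returns a list of dicts, best first, with "confidence" (0 to 1); they miss things now and then, are a little off and sometimes report something else, mostly with a low value. They report only what shows in the picture. A call takes as long as a camera call. They do not tell look-alikes from the thing itself.
- r.find_in(camera, name): "point" ([row, column] in pixels, amid what is visible of it).
- r.mark_of(camera, name): "point" ([row, column] in pixels: a listed point, or the origin of a listed thing).
The state is a dict: "time": time; "joint_positions": joint angles; "joint_vel": joint speeds; "joint_torque": joint torques, N m; "ee_pos": TCP position; "eef_rot": TCP orientation; "ft_force": force on the tool from outside, world axes, zero at the start; "torque": the same for the moment, N m; "width": finger opening in m.
Only numpy, scipy, OpenCV 4.12 (cv2) and the standard library are available. Lean on these libraries where they do the work, as an engineer would, in place of code of your own. Each camera call takes 0.05 s, during which the arm holds its last target.

## Working session

There is one attempt and no reset: what is moved stays moved. The work goes in short steps, Python scripts to look and compute and a shell command to move; the robot and the scene stay as the last step left them, time stands still between calls to the robot, and variables do not carry over. Pictures are saved under pics/ and viewed, and the job is handed in when it is done.

```bash
ls; mkdir -p pics
cat > h.py <<'E'
import numpy as np, cv2
from bench import r
from scipy.spatial.transform import Rotation as R
def snap(name,fn):
    im=r.camera(name); cv2.imwrite('pics/'+fn,im[:,:,::-1]); return im
def cam(name):
    ci=r.camera_info(name)
    K=np.array([[ci['fx'],0,ci['cx']],[0,ci['fy'],ci['cy']],[0,0,1]])
    if 'mount' in ci:
        s=r.read_state(); T=np.eye(4); T[:3,:3]=R.from_quat(s['eef_rot']).as_matrix(); T[:3,3]=s['ee_pos']
        M=T@np.array(ci['mount']); return K,M[:3,:3],M[:3,3]
    Rm=cv2.Rodrigues(np.array(ci['rvec'],float))[0]; t=np.array(ci['tvec'],float).ravel()
    return K,Rm.T,-Rm.T@t
def unproj(C,rc,z):
    K,Rw,c=C; d=Rw@np.linalg.inv(K)@np.array([rc[1],rc[0],1.]); return c+d*(z-c[2])/d[2]
def proj(C,p):
    K,Rw,c=C; q=K@(Rw.T@(np.array(p)-c)); return q[1]/q[2],q[0]/q[2]
def tri(C1,p1,C2,p2):
    A=[];b=[]
    ds=[];cs=[]
    for C,p in((C1,p1),(C2,p2)):
        K,Rw,c=C; d=Rw@np.linalg.inv(K)@np.array([p[1],p[0],1.]); d/=np.linalg.norm(d)
        P=np.eye(3)-np.outer(d,d); A.append(P); b.append(P@c)
    x=np.linalg.lstsq(np.vstack(A),np.hstack(b),rcond=None)[0]
    return x, [np.linalg.norm(A[i]@x-b[i]) for i in(0,1)]
E
python3 - <<'E'
from h import *
s=r.read_state(); print({k:np.round(v,3) for k,v in s.items()})
for n in('scene','top','wrist'):
    snap(n,n+'0.png'); print(n,np.round(cam(n)[2],3))
    if n!='wrist':
      C=cam(n)
      for m in('file_grip','file_tip','jig','jig_slot','rest','jar'):
        for d in r.mark_of(n,m)[:3]:
            print(m,d, np.round(unproj(C,d['point'],{'file_grip':.043,'file_tip':.015,'jig_slot':.016}.get(m,0)),3))
E
```

```text
pics
{'time': np.float64(0.0), 'joint_positions': array([ 1.13 ,  0.333, -0.065,  1.461,  0.022,  1.35 , -0.089]), 'joint_vel': array([ 0.   ,  0.001, -0.   ,  0.001,  0.001, -0.001,  0.001]), 'joint_torque': array([-1.0000e-03, -6.2325e+01,  2.4000e-02, -3.8989e+01, -6.1000e-02,
        4.0000e-02,  0.0000e+00]), 'ee_pos': array([ 0.253, -0.571,  0.247]), 'eef_rot': array([-0.692, -0.147,  0.692, -0.146]), 'ft_force': array([-0.658, -0.007,  0.514]), 'torque': array([ 0.012,  0.002, -0.012]), 'width': np.float64(0.087)}
scene [1.058 0.995 0.813]
file_grip {'point': [266.0, 425.6], 'confidence': 0.95} [0.27  0.434 0.043]
file_grip {'point': [225.7, 348.9], 'confidence': 0.94} [0.321 0.204 0.043]
file_grip {'point': [245.2, 278.4], 'confidence': 0.76} [0.535 0.175 0.043]
file_tip {'point': [269.2, 243.2], 'confidence': 0.68} [0.646 0.181 0.015]
file_tip {'point': [260.7, 456.1], 'confidence': 0.57} [0.159 0.44  0.015]
file_tip {'point': [247.0, 343.6], 'confidence': 0.55} [0.37  0.244 0.015]
jig {'point': [200.4, 210.8], 'confidence': 0.64} [ 0.567 -0.181  0.   ]
jig_slot {'point': [1
[... 678 characters left out ...]
15]
file_tip {'point': [227.7, 171.9], 'confidence': 0.74} [0.363 0.239 0.015]
file_tip {'point': [150.8, 187.5], 'confidence': 0.66} [0.648 0.192 0.015]
jig {'point': [172.7, 294.7], 'confidence': 0.83} [ 0.579 -0.209  0.   ]
jig {'point': [124.4, 243.0], 'confidence': 0.42} [ 0.758 -0.01   0.   ]
jig_slot {'point': [175.7, 293.6], 'confidence': 0.78} [ 0.565 -0.202  0.016]
jig_slot {'point': [176.3, 292.4], 'confidence': 0.27} [ 0.563 -0.198  0.016]
rest {'point': [173.6, 293.6], 'confidence': 0.7} [ 0.575 -0.205  0.   ]
rest {'point': [174.7, 191.5], 'confidence': 0.6} [0.561 0.177 0.   ]
jar {'point': [122.2, 243.5], 'confidence': 0.76} [ 0.766 -0.012  0.   ]
wrist [ 0.329 -0.538  0.386]
```

Run:
```python
import cv2
for n in('scene','top'):
    im=cv2.imread(f'pics/{n}0.png'); cv2.imwrite(f'pics/{n}0b.png',cv2.resize(im,(768,576),interpolation=cv2.INTER_CUBIC))
im=cv2.imread('pics/top0.png'); cv2.imwrite('pics/topc.png',cv2.resize(im[120:300,90:350],(780,540),interpolation=cv2.INTER_CUBIC))
im=cv2.imread('pics/scene0.png'); cv2.imwrite('pics/scenec.png',cv2.resize(im[120:320,150:410],(780,600),interpolation=cv2.INTER_CUBIC))
```

```text
(no output)
```

View pics/scene0b.png

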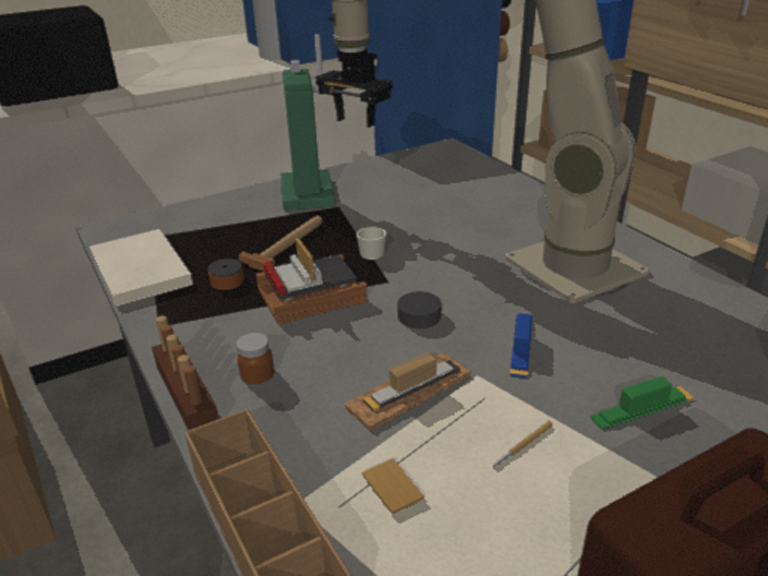

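View pics/topc.png

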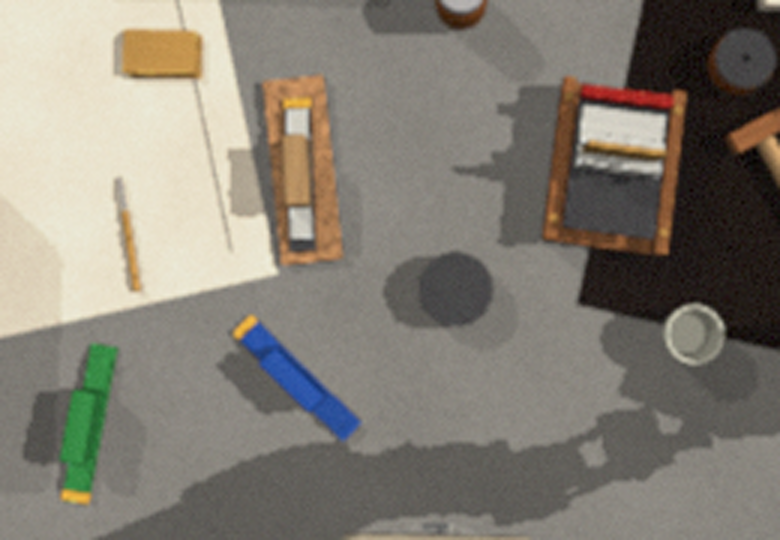

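View pics/scenec.png

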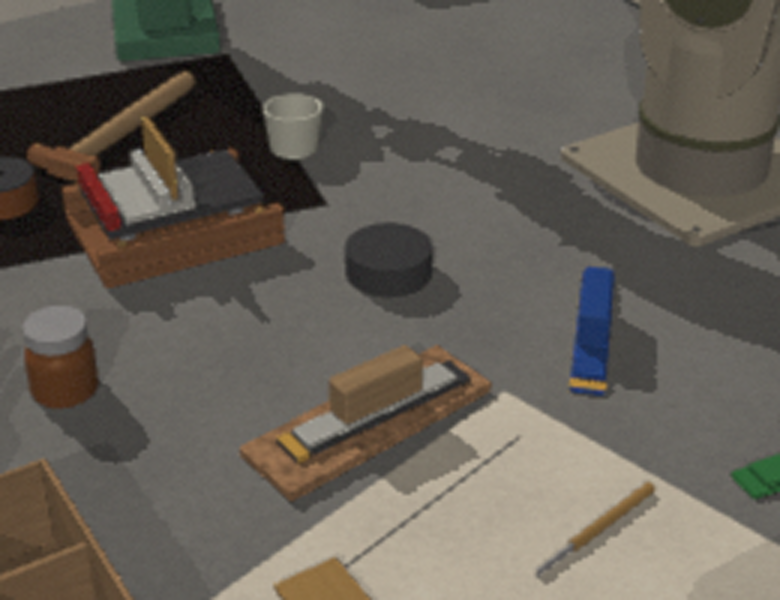

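Candidates in the scene picture: the wooden-gripped file at (row 245, col 278), the blue look-alike at (226, 349) and the green one at (266, 426). I choose the wooden one on the cork rest. Next, close crops of it and of the jig.

Run:
```python
import cv2,numpy as np
def crop(n,r0,r1,c0,c1,k):
    im=cv2.imread(f'pics/{n}0.png')[r0:r1,c0:c1]
    im=cv2.resize(im,None,fx=k,fy=k,interpolation=cv2.INTER_CUBIC)
    for i in range(r0-r0%-10,r1,10): 
        cv2.putText(im,str(i),(0,int((i-r0)*k)+4),0,.35,(0,255,255)); cv2.line(im,(25,int((i-r0+.5)*k)),(32,int((i-r0+.5)*k)),(0,255,255))
    for i in range(c0-c0%-10,c1,10): 
        cv2.putText(im,str(i),(int((i-c0)*k)-8,10),0,.35,(0,255,255)); cv2.line(im,(int((i-c0+.5)*k),12),(int((i-c0+.5)*k),18),(0,255,255))
    return im
a=crop('scene',155,215,165,250,6.5);cv2.imwrite('pics/jigs.png',a)
b=crop('top',140,210,265,325,8);cv2.imwrite('pics/jigt.png',b)
c=crop('scene',230,290,225,320,8);cv2.imwrite('pics/fs.png',c)
d=crop('top',140,212,170,210,8);cv2.imwrite('pics/ft.png',d)
```

```text
(no output)
```

View pics/jigs.png

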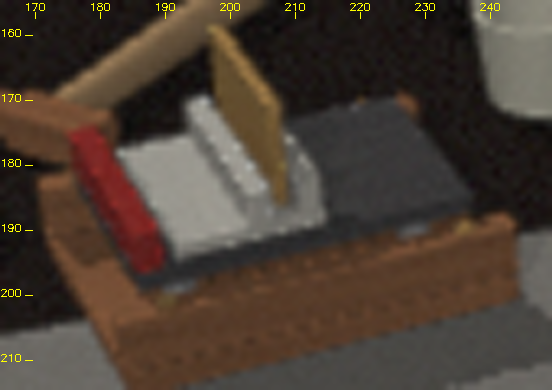

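View pics/jigt.png

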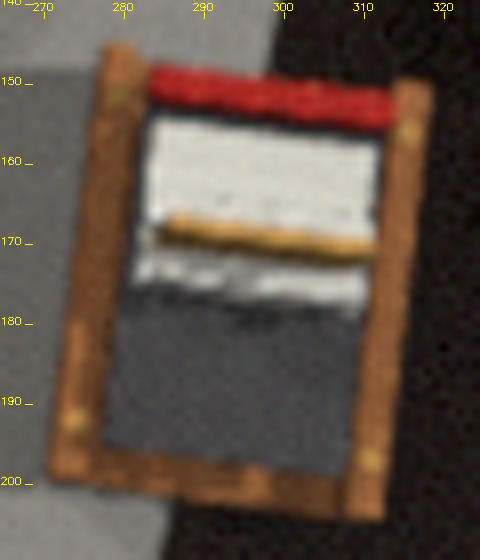

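View pics/fs.png

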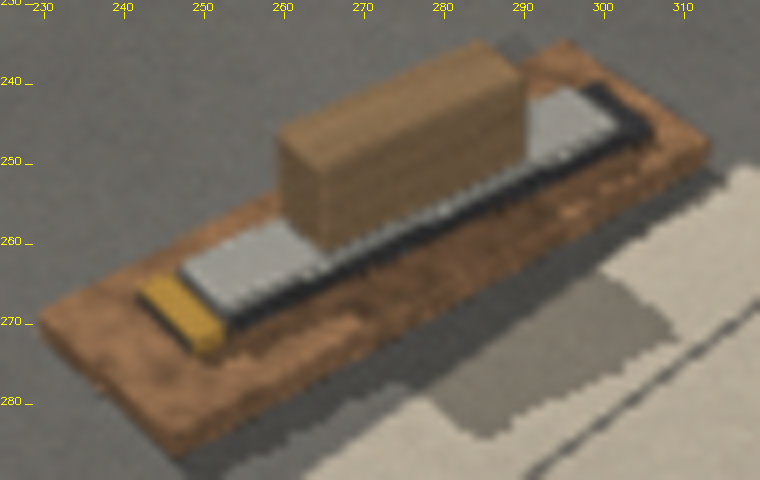

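View pics/ft.png

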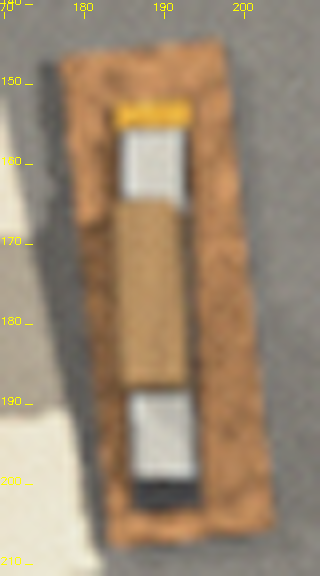

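Run:
```python
from h import *
T=cam('top');S=cam('scene')
def show(n,pts,z):
    P=[unproj(T,p,z) for p in pts]; print(n,np.round(P,4).tolist()); return np.array(P)
f=show('blade',[(152.3,184),(152.3,193.3),(203,186),(203,195)],.018)
d=(f[0]+f[1]-f[2]-f[3])/2; print('len',np.linalg.norm(d),np.degrees(np.arctan2(d[1],d[0])),'c',f.mean(0))
g=show('grip',[(164.5,184),(164.5,192.3),(188,185),(188,193)],.062)
d=(g[0]+g[1]-g[2]-g[3])/2; print(np.linalg.norm(d),np.degrees(np.arctan2(d[1],d[0])),g.mean(0))
q=show('rest',[(147,177),(145,198),(207.5,183),(205.5,203.5)],.012)
d=(q[0]+q[1]-q[2]-q[3])/2; print(np.linalg.norm(d),np.degrees(np.arctan2(d[1],d[0])),q.mean(0))
for z in(.044,.060):
  q=show('jig',[(145,278),(149.5,318.5),(199.5,271),(204.5,312.5)],z)
  d=(q[0]+q[1]-q[2]-q[3])/2;e=q[0]+q[2]-q[1]-q[3]; print(np.linalg.norm(d),np.linalg.norm(e)/2,np.degrees(np.arctan2(d[1],d[0])),q.mean(0))
print('grip tri',tri(S,[245.2,278.4],T,[177.5,185.1]))
print('tip tri',tri(S,[269.2,243.2],T,[150.8,187.5]))
print('plate L',tri(S,[170,207],T,[167,285]))
print('plate R',tri(S,[158.5,197.3],T,[169.7,311]))
# red stop top front-left
print('stop +y end far',tri(S,[193.5,188],T,[148,284]))
print('jigdetect',tri(S,[197.1,207.8],T,[175.7,293.6]))
# scene-only: check projections
for p in([.545,.19,.062],): print(proj(S,p),proj(T,p))
```

```text
blade [[0.6413, 0.2047, 0.018], [0.6422, 0.1705, 0.018], [0.4543, 0.1904, 0.018], [0.4551, 0.1577, 0.018]]
len 0.18756043813198667 4.132476326272262 c [0.54820333 0.1808092  0.018     ]
grip [[0.5888, 0.1958, 0.062], [0.5896, 0.1664, 0.062], [0.505, 0.1892, 0.062], [0.5057, 0.161, 0.062]]
0.08401953227671426 4.126367758616879 [0.54727864 0.17810572 0.062     ]
rest [[0.6616, 0.2322, 0.012], [0.6713, 0.1549, 0.012], [0.4378, 0.2017, 0.012], [0.4469, 0.1271, 0.012]]
0.2259812342102661 7.420358625187942 [0.5544323  0.17895708 0.012     ]
jig [[0.6726, -0.1397, 0.044], [0.6601, -0.2881, 0.044], [0.4729, -0.1177, 0.044], [0.4585, -0.2678, 0.044]]
0.20170803403974993 0.1498974041347231 -6.0284117840366305 [ 0.56602888 -0.2033237   0.044     ]
jig [[0.669, -0.138, 0.06], [0.6567, -0.2846, 0.06], [0.4719, -0.1163, 0.06], [0.4577, -0.2645, 0.06]]
0.1991581325059518 0.14800246909886747 -6.02841178403663 [ 0.56378989 -0.20083798  0.06      ]
grip tri (array([0.54379506, 0.19043911, 0.05716954]), [np.float64(0.0009678609397685818), np.float64(0.000967860939768922)])
tip tri (array([0.64809066, 0.19029261, 0.02247884]), [np.float64(0.0020258370951557253), np.float64(0.0020258370951556455)])
plate L (array([ 0.5799624 , -0.15652798,  0.1268829 ]), [np.float64(0.0010891379820985505), np.float64(0.0010891379820987183)])
plate R (array([ 0.57307685, -0.24541689,  0.12460273]), [np.float64(0.0006954078222281687), np.float64(0.0006954078222281403)])
stop +y end far (array([ 0.65351632, -0.15700604,  0.06811842]), [np.float64(0.003720214154621423), np.float64(0.003720214154621991)])
jigdetect (array([ 5.67172858e-01, -2.04745090e-01, -3.46024462e-04]), [np.float64(0.000221847984887395), np.float64(0.00022184798488675175)])
(np.float64(243.8041239107183), np.float64(278.2984428839267)) (np.float64(176.77034937692022), np.float64(185.18535345084663))
```

Run:
```python
from h import *
s=r.read_state(); M=R.from_quat(s['eef_rot']).as_matrix(); print(np.round(M,3)); 
y=M[:,1]; print('tool y yaw',np.degrees(np.arctan2(y[1],y[0])), s['ee_pos'])
for yaw in(94.1,-85.9):
    t=np.radians(yaw); Y=np.array([np.cos(t),np.sin(t),0]);X=np.array([0,0,-1.]);Z=np.cross(X,Y)
    print(yaw,np.degrees((R.from_matrix(np.c_[X,Y,Z])*R.from_matrix(M).inv()).as_rotvec()))
print(r.camera_info('wrist'))
```

```text
[[ 0.     0.406 -0.914]
 [-0.    -0.914 -0.406]
 [-1.     0.     0.   ]]
tool y yaw -66.0611472486275 [ 0.25361096 -0.57126511  0.24759517]
94.1 [-3.31596595e-04  1.10805160e-02  1.60161147e+02]
-85.9 [ 7.84848485e-03  2.34874518e-04 -1.98388526e+01]
{'fx': 272.10229015105466, 'fy': 272.10229015105466, 'cx': 258.63250755068765, 'cy': 195.87702257903183, 'mount': array([[ 1.48405143e-04, -3.01093236e-01,  9.53594695e-01,
        -1.38227384e-01],
       [ 9.99999977e-01, -1.00643316e-04, -1.87404735e-04,
        -1.85692708e-05],
       [ 1.52399230e-04,  9.53594701e-01,  3.01093214e-01,
        -8.27027384e-02],
       [ 0.00000000e+00,  0.00000000e+00,  0.00000000e+00,
         1.00000000e+00]])}
```

```bash
python3 - <<'E'
from h import *
S=cam('scene'); print(unproj(S,(133,204),0))
E
python3 -m pendant '[{"translation":[0,2,0],"angular":[0,0,-5],"hand":1},{"translation":[1,4,0],"angular":[0,0,-5],"hand":1},{"translation":[1.8,4.4,0],"angular":[0,0,-5],"hand":1},{"translation":[1.8,4.4,0],"angular":[0,0,-4.8],"hand":1},{"translation":[1.8,4.4,0],"angular":[0,0,0],"hand":1},{"translation":[1.8,4.4,0],"angular":[0,0,0],"hand":1},{"translation":[1.8,4.4,0],"angular":[0,0,0],"hand":1},{"translation":[1.8,4.4,0],"angular":[0,0,0],"hand":1},{"translation":[1.8,4.4,0],"angular":[0,0,0],"hand":1},{"translation":[1.8,4.4,0],"angular":[0,0,0],"hand":1},{"translation":[1.8,4.4,0],"angular":[0,0,0],"hand":1},{"translation":[1.8,4.4,0],"angular":[0,0,0],"hand":1},{"translation":[1.8,4.4,0],"angular":[0,0,0],"hand":1},{"translation":[1.8,4.4,0],"angular":[0,0,0],"hand":1},{"translation":[1.8,4.4,0],"angular":[0,0,0],"hand":1},{"translation":[1.8,4.4,-2],"angular":[0,0,0],"hand":1},{"translation":[1.8,4.4,-2],"angular":[0,0,0],"hand":1},{"translation":[1.6,3.1,-2],"angular":[0,0,0],"hand":1},{"translation":[0,0,0],"angular":[0,0,0],"hand":1}]' 60
```

```text
[ 3.69244544e-01 -6.64886601e-01 -1.11022302e-16]
time: 2.65
ee_pos: [0.5474, 0.1817, 0.1855]
eef_rot: [-0.705, -0.028, 0.708, -0.027]
ft_force: [-1.0, -0.3, -0.1]
width: 0.0869
```

Run:
```python
from h import *
C=cam('wrist'); im=snap('wrist','w1.png'); 
M=R.from_quat(r.read_state()['eef_rot']).as_matrix(); print(np.degrees(np.arctan2(M[1,1],M[0,1])),M[2,1],M[2,2])
for m,z in(('file_grip',.043),('file_tip',.015)):
    for d in r.mark_of('wrist',m): print(m,d,np.round(unproj(C,d['point'],z),4))
P=lambda x,y,z: tuple(int(round(v)) for v in proj(C,[x,y,z])[::-1])
big=im[:,:,::-1].copy()
c=np.array([.5478,.180]);t=np.radians(4.1);u=np.array([np.cos(t),np.sin(t)]);v=np.array([-u[1],u[0]])
for L,W,z in((85,28,.062),(190,32,.018)):
    q=[P(*(c+u*a*L/2000+v*b*W/2000),z) for a,b in((1,1),(1,-1),(-1,-1),(-1,1))]
    cv2.polylines(big,[np.array(q)],True,(0,0,255),1)
cv2.imwrite('pics/w1b.png',cv2.resize(big,(768,576)))
```

```text
-85.64620211278657 -0.0013108134215082112 0.0033478827092847927
file_grip {'point': [191.5, 259.5], 'confidence': 0.6} [0.5458 0.1809 0.043 ]
file_tip {'point': [98.4, 262.0], 'confidence': 0.87} [0.641  0.1857 0.015 ]
file_tip {'point': [304.6, 205.8], 'confidence': 0.85} [0.3706 0.2407 0.015 ]
```

View pics/w1b.png

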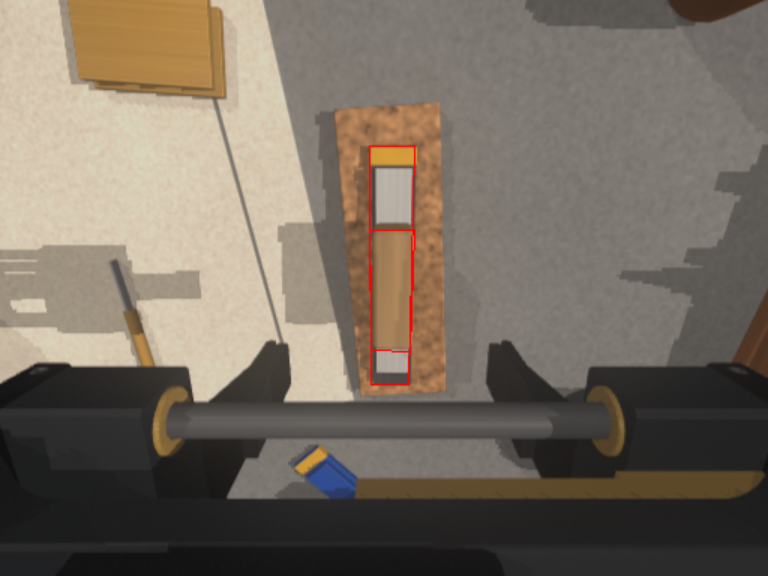

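The wrist picture confirms the wooden-gripped file: grip top around (row 193, col 261) in the original image, my model outline matching within about 1 mm. The blue look-alike sits bottom left, out of the way. I descend and pinch.

```bash
python3 -m pendant '[{"translation":[0,-0.1,-3],"angular":[0,0,0],"hand":1},{"translation":[0,0,-3.5],"angular":[0,0,0],"hand":1},{"translation":[0,0,-3.5],"angular":[0,0,0],"hand":1},{"translation":[0,0,-2.2],"angular":[0,0,0],"hand":1},{"translation":[0,0,-1],"angular":[0,0,0],"hand":1},{"translation":[0,0,0],"angular":[0,0,0],"hand":1},{"translation":[0,0,0],"angular":[0,0,0],"hand":-1},{"translation":[0,0,0],"angular":[0,0,0],"hand":-1},{"translation":[0,0,0],"angular":[0,0,0],"hand":-1},{"translation":[0,0,0],"angular":[0,0,0],"hand":-1},{"translation":[0,0,0],"angular":[0,0,0],"hand":-1},{"translation":[0,0,0],"angular":[0,0,0],"hand":-1},{"translation":[0,0,0],"angular":[0,0,0],"hand":-1}]' 60
```

```text
time: 4.1
ee_pos: [0.5485, 0.1761, 0.0568]
eef_rot: [0.707, 0.026, -0.707, 0.026]
ft_force: [-0.4, 1.3, 0.2]
width: 0.0388
```

```bash
python3 -m pendant '[{"translation":[0,0,0],"angular":[0,0,0],"hand":-1},{"translation":[0,0,0],"angular":[0,0,0],"hand":-1},{"translation":[0,0,0],"angular":[0,0,0],"hand":-1}]' 60
```

```text
time: 4.4
ee_pos: [0.5484, 0.1768, 0.0569]
eef_rot: [0.707, 0.026, -0.707, 0.025]
ft_force: [-0.0, 3.4, 0.3]
width: 0.0276
```

```bash
python3 -m pendant '[{"translation":[0,0,1],"angular":[0,0,0],"hand":-1},{"translation":[0,0,2],"angular":[0,0,0],"hand":-1},{"translation":[0,0,3],"angular":[0,0,0],"hand":-1},{"translation":[0,0,3],"angular":[0,0,0],"hand":-1},{"translation":[0,0,3],"angular":[0,0,0],"hand":-1},{"translation":[0,0,3],"angular":[0,0,0],"hand":-1},{"translation":[0,0,1],"angular":[0,0,0],"hand":-1},{"translation":[0,0,0],"angular":[0,0,0],"hand":-1},{"translation":[0,0,0],"angular":[0,0,0],"hand":-1}]' 60
python3 - <<'E'
from h import *
s=r.read_state(); print(s['ee_pos'],s['ft_force'],s['torque'],s['width'])
M=R.from_quat(s['eef_rot']).as_matrix(); print(np.degrees(np.arctan2(M[1,1],M[0,1])),M[2])
im=snap('wrist','w2.png'); snap('scene','s2.png')
E
```

```text
time: 5.3
ee_pos: [0.5479, 0.1754, 0.2152]
eef_rot: [-0.706, -0.025, 0.707, -0.026]
ft_force: [0.0, 0.9, -4.4]
width: 0.0277
[0.5479073  0.17542375 0.2152278 ] [ 0.02865168  0.87954281 -4.41225232] [0.05293333 0.06102426 0.00314007] 0.027707247374555277
-85.8793657173031 [-9.99997525e-01  9.06840779e-04  2.03165650e-03]
```

View pics/w2.png

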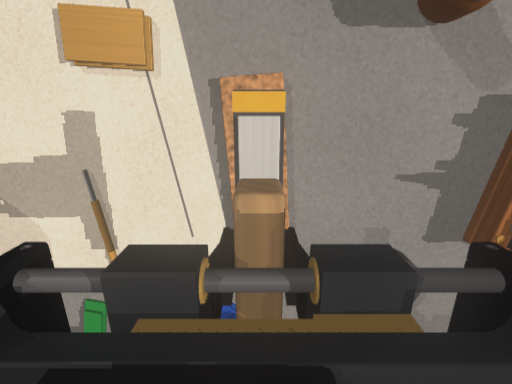

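View pics/s2.png

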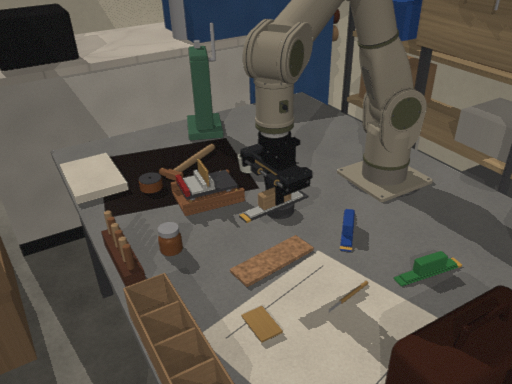

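File is held level (tip yellow at (102, 258) in the wrist view; rest visible below and empty in the scene view at (260, 272)). The extra weight reads 4.4 N. Next, over to the jig.

```bash
python3 -m pendant '[{"translation":[0,-2,0],"angular":[0,0,-1],"hand":-1},{"translation":[-0.3,-3.5,0],"angular":[0,0,-2],"hand":-1},{"translation":[-0.3,-4,0],"angular":[0,0,-2],"hand":-1},{"translation":[-0.3,-4.5,0],"angular":[0,0,-2],"hand":-1},{"translation":[-0.3,-4.5,0],"angular":[0,0,-2],"hand":-1},{"translation":[-0.3,-4.5,0],"angular":[0,0,-1.1],"hand":-1},{"translation":[-0.3,-4.5,0],"angular":[0,0,0],"hand":-1},{"translation":[-0.3,-4,0],"angular":[0,0,0],"hand":-1},{"translation":[-0.2,-3.4,0],"angular":[0,0,0],"hand":-1},{"translation":[0,-2,0],"angular":[0,0,0],"hand":-1},{"translation":[0,-0.2,0],"angular":[0,0,0],"hand":-1},{"translation":[0,0,0],"angular":[0,0,0],"hand":-1},{"translation":[0,0,0],"angular":[0,0,0],"hand":-1},{"translation":[0,0,0],"angular":[0,0,0],"hand":-1}]' 60
cat > st.py <<'E'
from h import *
import sys
s=r.read_state(); print(np.round(s['ee_pos'],4),'F',np.round(s['ft_force'],2),'T',np.round(s['torque'],2),s['width'])
M=R.from_quat(s['eef_rot']).as_matrix(); print('yaw',np.degrees(np.arctan2(M[1,1],M[0,1])),np.round(M[2],4))
for n in sys.argv[2:]:
    im=snap(n,f'{n}_{sys.argv[1]}.png')
    if n=='scene':
        c=cv2.resize(im[130:220,150:260,::-1],None,fx=6.5,fy=6.5,interpolation=cv2.INTER_CUBIC); cv2.imwrite(f'pics/sc_{sys.argv[1]}.png',c)
    if n=='top':
        c=cv2.resize(im[130:220,240:350,::-1],None,fx=6.5,fy=6.5,interpolation=cv2.INTER_CUBIC); cv2.imwrite(f'pics/tc_{sys.argv[1]}.png',c)
E
python3 st.py 3 scene wrist
```

```text
time: 6.8
ee_pos: [0.5257, -0.1936, 0.2165]
eef_rot: [-0.706, 0.036, 0.706, 0.036]
ft_force: [-0.1, -0.6, -4.7]
width: 0.0276
[ 0.5257 -0.1936  0.2165] F [-0.1  -0.59 -4.65] T [ 0.04  0.   -0.01] 0.027570193957577083
yaw -95.8502039440903 [-1.e+00 -4.e-04  4.e-04]
```

View pics/sc_3.png

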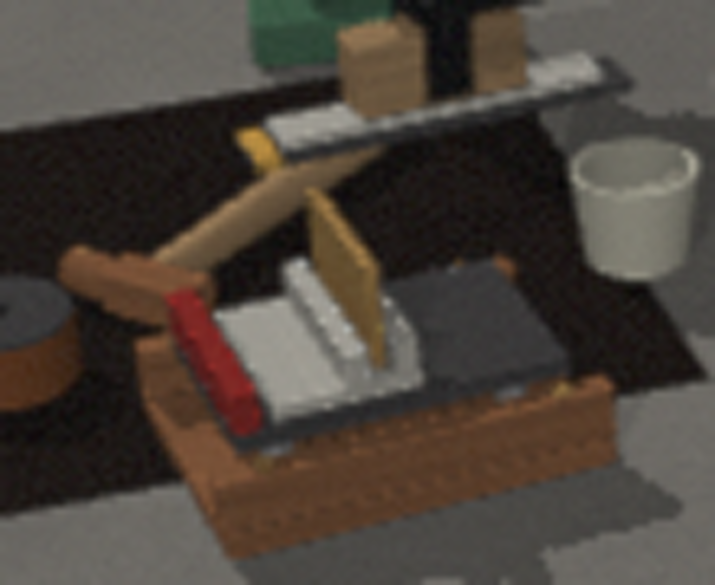

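View pics/wrist_3.png

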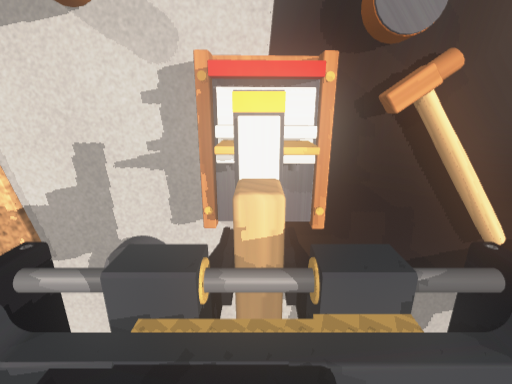

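The scene crop shows the file level above the plate, tip beyond it. The wrist view shows the file parallel to the jig but about 5 mm to its left (plate cols 215–319, file centre 258), so I shift and go down to touch.

```bash
python3 -m pendant '[{"translation":[0,-0.5,-1],"angular":[0,0,0],"hand":-1},{"translation":[0,0,-1.5],"angular":[0,0,0],"hand":-1},{"translation":[0,0,-1.2],"angular":[0,0,0],"hand":-1},{"translation":[0,0,-0.3],"angular":[0,0,0],"hand":-1},{"translation":[0,0,0],"angular":[0,0,0],"hand":-1}]' 60
python3 st.py 4 
python3 -m pendant '[{"translation":[0,0,-0.3],"angular":[0,0,0],"hand":-1},{"translation":[0,0,0],"angular":[0,0,0],"hand":-1}]' 60
python3 -m pendant '[{"translation":[0,0,-0.3],"angular":[0,0,0],"hand":-1},{"translation":[0,0,0],"angular":[0,0,0],"hand":-1}]' 60
```

```text
time: 7.4
ee_pos: [0.5251, -0.1997, 0.1758]
eef_rot: [-0.706, 0.036, 0.707, 0.037]
ft_force: [-0.2, 0.2, -4.8]
width: 0.0275
[ 0.5251 -0.1997  0.1758] F [-0.17  0.19 -4.76] T [0.06 0.03 0.  ] 0.0274960290900475
yaw -95.95413063947932 [-1.0e+00 -6.0e-04  1.6e-03]
time: 7.6
ee_pos: [0.5257, -0.1999, 0.1739]
eef_rot: [0.706, -0.037, -0.706, -0.037]
ft_force: [1.1, 0.7, -4.0]
width: 0.0276
time: 7.8
ee_pos: [0.5254, -0.1999, 0.1706]
eef_rot: [-0.706, 0.037, 0.706, 0.037]
ft_force: [-0.6, 0.3, -4.6]
width: 0.0278
```

```bash
for i in 1; do python3 -m pendant '[{"translation":[0,0,-0.3],"angular":[0,0,0],"hand":-1},{"translation":[0,0,0],"angular":[0,0,0],"hand":-1}]' 60; done
python3 -m pendant '[{"translation":[0,0,-0.3],"angular":[0,0,0],"hand":-1},{"translation":[0,0,0],"angular":[0,0,0],"hand":-1}]' 60; python3 st.py 5 scene
```

```text
time: 8.0
ee_pos: [0.5253, -0.1999, 0.1674]
eef_rot: [-0.706, 0.037, 0.706, 0.037]
ft_force: [-0.5, 0.4, -5.2]
width: 0.0274
time: 8.2
ee_pos: [0.5257, -0.2, 0.1648]
eef_rot: [0.706, -0.037, -0.706, -0.037]
ft_force: [-0.3, 0.7, -1.7]
width: 0.0277
[ 0.5257 -0.2     0.1648] F [-0.26  0.74 -1.72] T [-0.01 -0.02  0.03] 0.027742438001445664
yaw -95.95927067844549 [-1.e+00  2.e-04 -6.e-04]
```

View pics/sc_5.png

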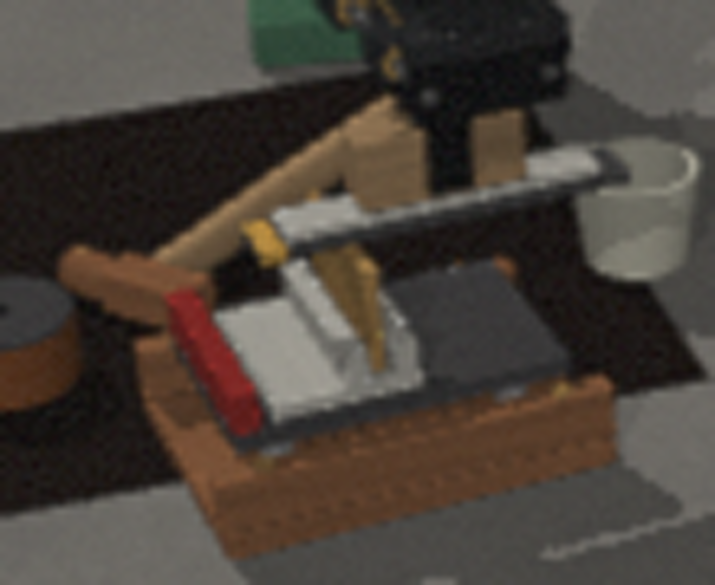

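Contact at TCP z ≈ 0.166 (edge ≈ 0.121 m). Now I press about 7 mm more.

```bash
python3 -m pendant '[{"translation":[0,0,-0.4],"angular":[0,0,0],"hand":-1},{"translation":[0,0,-0.3],"angular":[0,0,0],"hand":-1},{"translation":[0,0,0],"angular":[0,0,0],"hand":-1}]' 60; python3 st.py 5b
```

```text
time: 8.55
ee_pos: [0.5259, -0.2, 0.1579]
eef_rot: [0.706, -0.037, -0.706, -0.037]
ft_force: [0.6, -0.0, 2.6]
width: 0.0276
[ 0.5259 -0.2     0.1579] F [ 0.57 -0.03  2.63] T [-0.06 -0.37 -0.03] 0.027551304658886666
yaw -95.96138015993917 [-1.e+00  3.e-04 -9.e-04]
```

```bash
python3 -m pendant '[{"translation":[0.5,-0.05,0],"angular":[0,0,0],"hand":-1},{"translation":[0.95,-0.1,0],"angular":[0,0,0],"hand":-1},{"translation":[0.95,-0.1,0],"angular":[0,0,0],"hand":-1},{"translation":[0.95,-0.1,0],"angular":[0,0,0],"hand":-1},{"translation":[0.95,-0.1,0],"angular":[0,0,0],"hand":-1},{"translation":[0.95,-0.1,0],"angular":[0,0,0],"hand":-1}]' 60; python3 st.py 6 scene
python3 -m pendant '[{"translation":[0.95,-0.1,0],"angular":[0,0,0],"hand":-1},{"translation":[0.95,-0.1,0],"angular":[0,0,0],"hand":-1},{"translation":[0.95,-0.1,0],"angular":[0,0,0],"hand":-1},{"translation":[0.95,-0.1,0],"angular":[0,0,0],"hand":-1},{"translation":[0.95,-0.1,0],"angular":[0,0,0],"hand":-1},{"translation":[0.6,-0.06,0],"angular":[0,0,0],"hand":-1},{"translation":[0,0,0],"angular":[0,0,0],"hand":-1}]' 60; python3 st.py 7 scene
```

```text
time: 9.15
ee_pos: [0.5788, -0.2054, 0.1576]
eef_rot: [-0.706, 0.037, 0.706, 0.037]
ft_force: [-3.4, -0.0, 2.7]
width: 0.0275
[ 0.5788 -0.2054  0.1576] F [-3.44 -0.02  2.67] T [0.06 0.93 0.03] 0.027465371880814767
yaw -95.95996361847794 [-1.e+00 -1.e-04  5.e-04]
time: 9.9
ee_pos: [0.6327, -0.211, 0.1577]
eef_rot: [0.707, -0.037, -0.706, -0.037]
ft_force: [1.2, -0.7, 1.9]
width: 0.0276
[ 0.6327 -0.211   0.1577] F [ 1.19 -0.66  1.91] T [-0.06  0.15 -0.01] 0.02761804059497085
yaw -95.94099350845585 [-1.0e+00 -2.0e-04 -1.3e-03]
```

View pics/sc_7.png

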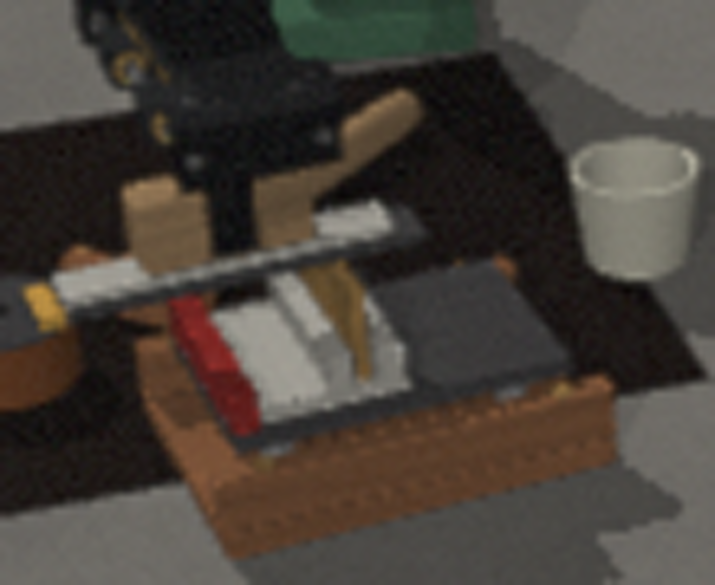

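First stroke: steady 6.6–7.4 N, jaw now up against the red stop. Next: lift, return in the air, press and stroke again.

```bash
python3 -m pendant '[{"translation":[0.05,0,1],"angular":[0,0,0],"hand":-1},{"translation":[0,0,1.6],"angular":[0,0,0],"hand":-1},{"translation":[0,0,0.8],"angular":[0,0,0],"hand":-1},{"translation":[0,0,0],"angular":[0,0,0],"hand":-1},{"translation":[-1.6,0.16,0],"angular":[0,0,0],"hand":-1},{"translation":[-3,0.31,0],"angular":[0,0,0],"hand":-1},{"translation":[-3,0.31,0],"angular":[0,0,0],"hand":-1},{"translation":[-1.9,0.2,0],"angular":[0,0,0],"hand":-1},{"translation":[-0.9,0.12,0],"angular":[0,0,0],"hand":-1},{"translation":[0,0,0],"angular":[0,0,0],"hand":-1},{"translation":[0,0,-1],"angular":[0,0,0],"hand":-1},{"translation":[0,0,-1],"angular":[0,0,0],"hand":-1},{"translation":[0,0,-0.5],"angular":[0,0,0],"hand":-1},{"translation":[0,0,-0.5],"angular":[0,0,0],"hand":-1},{"translation":[0,0,-0.4],"angular":[0,0,0],"hand":-1},{"translation":[0,0,0],"angular":[0,0,0],"hand":-1}]' 60; python3 st.py 8
```

```text
time: 11.55
ee_pos: [0.5286, -0.1998, 0.1578]
eef_rot: [0.707, -0.037, -0.706, -0.037]
ft_force: [0.4, 1.7, 2.1]
width: 0.0273
[ 0.5286 -0.1998  0.1578] F [0.35 1.66 2.1 ] T [ 0.36 -0.19  0.09] 0.027324579739155957
yaw -95.94043117656292 [-1.e+00 -2.e-04 -1.e-03]
```

```bash
python3 -m pendant '[{"translation":[0.5,-0.05,0],"angular":[0,0,0],"hand":-1},{"translation":[0.95,-0.1,0],"angular":[0,0,0],"hand":-1},{"translation":[0.95,-0.1,0],"angular":[0,0,0],"hand":-1},{"translation":[0.95,-0.1,0],"angular":[0,0,0],"hand":-1},{"translation":[0.95,-0.1,0],"angular":[0,0,0],"hand":-1},{"translation":[0.95,-0.1,0],"angular":[0,0,0],"hand":-1},{"translation":[0.95,-0.1,0],"angular":[0,0,0],"hand":-1},{"translation":[0.95,-0.1,0],"angular":[0,0,0],"hand":-1},{"translation":[0.95,-0.1,0],"angular":[0,0,0],"hand":-1},{"translation":[0.95,-0.1,0],"angular":[0,0,0],"hand":-1},{"translation":[0.95,-0.1,0],"angular":[0,0,0],"hand":-1},{"translation":[0.5,-0.05,0],"angular":[0,0,0],"hand":-1},{"translation":[0,0,0],"angular":[0,0,0],"hand":-1}]' 60; python3 st.py 9
python3 -m pendant '[{"translation":[0.05,0,1],"angular":[0,0,0],"hand":-1},{"translation":[0,0,1.6],"angular":[0,0,0],"hand":-1},{"translation":[0,0,0.8],"angular":[0,0,0],"hand":-1},{"translation":[0,0,0],"angular":[0,0,0],"hand":-1},{"translation":[-1.6,0.16,0],"angular":[0,0,0],"hand":-1},{"translation":[-3,0.31,0],"angular":[0,0,0],"hand":-1},{"translation":[-3,0.31,0],"angular":[0,0,0],"hand":-1},{"translation":[-1.9,0.2,0],"angular":[0,0,0],"hand":-1},{"translation":[-0.9,0.12,0],"angular":[0,0,0],"hand":-1},{"translation":[0,0,0],"angular":[0,0,0],"hand":-1}]' 60; python3 st.py 10 scene
```

```text
time: 12.85
ee_pos: [0.6341, -0.211, 0.1578]
eef_rot: [0.707, -0.037, -0.706, -0.037]
ft_force: [-0.1, -0.6, 1.8]
width: 0.0277
[ 0.6341 -0.211   0.1578] F [-0.08 -0.62  1.84] T [-0.09  0.19  0.06] 0.02767082514033033
yaw -95.94100637143721 [-1.0e+00 -1.0e-04 -1.3e-03]
time: 13.85
ee_pos: [0.5288, -0.2002, 0.192]
eef_rot: [-0.706, 0.037, 0.706, 0.037]
ft_force: [-0.0, -0.6, -4.1]
width: 0.0277
[ 0.5288 -0.2002  0.192 ] F [-0.03 -0.57 -4.06] T [-0.08 -0.02 -0.03] 0.027697066164824813
yaw -95.99089486682008 [-1.e+00  8.e-04  0.e+00]
```

View pics/sc_10.png

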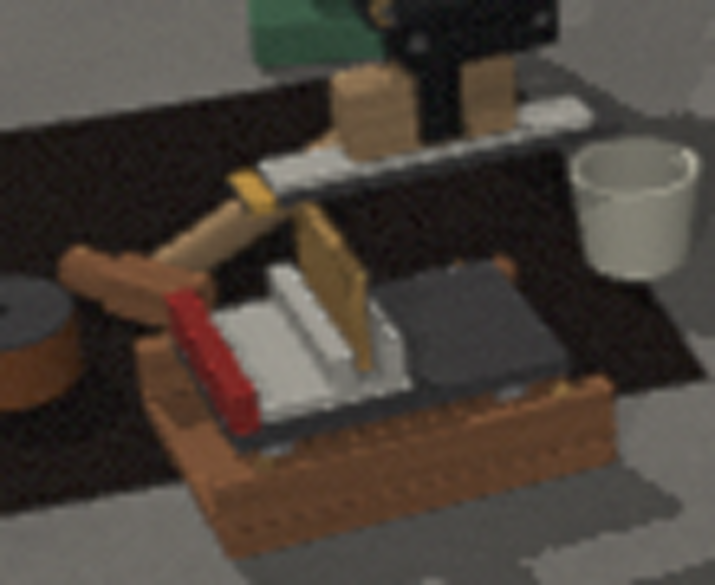

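The jaw is home at the stop, with the plate edge at (235, 335) in the crop. The file's slope looks a little different than before, so I check its pitch in the wrist view.

```bash
python3 - <<'E'
import cv2,numpy as np
im=cv2.imread('pics/scene_3.png')[125:200,150:270];b=cv2.imread('pics/scene_10.png')[125:200,150:270]
cv2.imwrite('pics/cmp.png',cv2.resize(np.vstack([im,b]),None,fx=4,fy=4,interpolation=cv2.INTER_CUBIC))
E
python3 st.py 11 wrist
```

```text
[ 0.5297 -0.2002  0.192 ] F [ 0.45 -0.5  -4.39] T [ 0.1  -0.01 -0.  ] 0.027512020391209552
yaw -95.97461346973634 [-1.e+00  5.e-04 -6.e-04]
```

View pics/wrist_11.png

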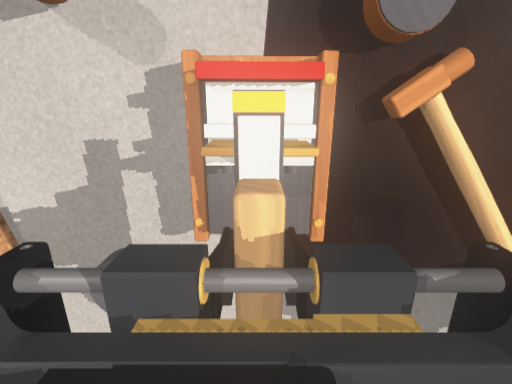

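View pics/cmp.png

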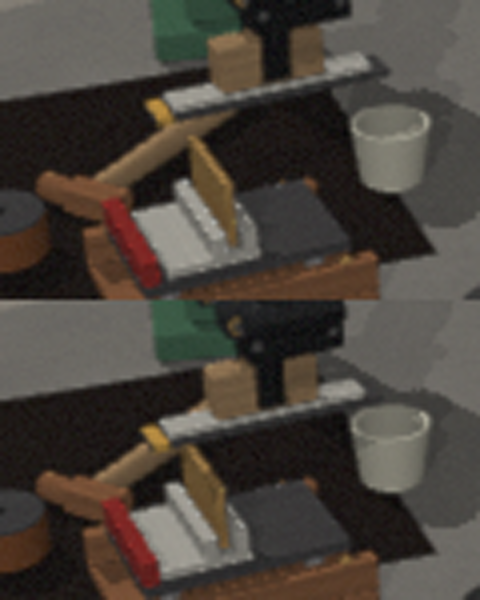

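In the wrist view the file sits exactly as before in the hand (yellow at rows 91–112, cols 233–285) and is centred on the plate (cols 202–319). So it hasn't slipped, and I do strokes 3 and 4.

```bash
python3 -m pendant '[{"translation":[0,0,-1],"angular":[0,0,0],"hand":-1},{"translation":[0,0,-1],"angular":[0,0,0],"hand":-1},{"translation":[0,0,-0.5],"angular":[0,0,0],"hand":-1},{"translation":[0,0,-0.5],"angular":[0,0,0],"hand":-1},{"translation":[0,0,-0.4],"angular":[0,0,0],"hand":-1},{"translation":[0,0,0],"angular":[0,0,0],"hand":-1}]'; python3 -m pendant '[{"translation":[0.5,-0.05,0],"angular":[0,0,0],"hand":-1},{"translation":[0.95,-0.1,0],"angular":[0,0,0],"hand":-1},{"translation":[0.95,-0.1,0],"angular":[0,0,0],"hand":-1},{"translation":[0.95,-0.1,0],"angular":[0,0,0],"hand":-1},{"translation":[0.95,-0.1,0],"angular":[0,0,0],"hand":-1},{"translation":[0.95,-0.1,0],"angular":[0,0,0],"hand":-1},{"translation":[0.95,-0.1,0],"angular":[0,0,0],"hand":-1},{"translation":[0.95,-0.1,0],"angular":[0,0,0],"hand":-1},{"translation":[0.95,-0.1,0],"angular":[0,0,0],"hand":-1},{"translation":[0.95,-0.1,0],"angular":[0,0,0],"hand":-1},{"translation":[0.95,-0.1,0],"angular":[0,0,0],"hand":-1},{"translation":[0.5,-0.05,0],"angular":[0,0,0],"hand":-1},{"translation":[0,0,0],"angular":[0,0,0],"hand":-1}]'
python3 -m pendant '[{"translation":[0.05,0,1],"angular":[0,0,0],"hand":-1},{"translation":[0,0,1.6],"angular":[0,0,0],"hand":-1},{"translation":[0,0,0.8],"angular":[0,0,0],"hand":-1},{"translation":[0,0,0],"angular":[0,0,0],"hand":-1},{"translation":[-1.6,0.16,0],"angular":[0,0,0],"hand":-1},{"translation":[-3,0.31,0],"angular":[0,0,0],"hand":-1},{"translation":[-3,0.31,0],"angular":[0,0,0],"hand":-1},{"translation":[-1.9,0.2,0],"angular":[0,0,0],"hand":-1},{"translation":[-0.9,0.12,0],"angular":[0,0,0],"hand":-1},{"translation":[0,0,0],"angular":[0,0,0],"hand":-1},{"translation":[0,0,-1],"angular":[0,0,0],"hand":-1},{"translation":[0,0,-1],"angular":[0,0,0],"hand":-1},{"translation":[0,0,-0.5],"angular":[0,0,0],"hand":-1},{"translation":[0,0,-0.5],"angular":[0,0,0],"hand":-1},{"translation":[0,0,-0.4],"angular":[0,0,0],"hand":-1},{"translation":[0,0,0],"angular":[0,0,0],"hand":-1}]'
python3 -m pendant '[{"translation":[0.5,-0.05,0],"angular":[0,0,0],"hand":-1},{"translation":[0.95,-0.1,0],"angular":[0,0,0],"hand":-1},{"translation":[0.95,-0.1,0],"angular":[0,0,0],"hand":-1},{"translation":[0.95,-0.1,0],"angular":[0,0,0],"hand":-1},{"translation":[0.95,-0.1,0],"angular":[0,0,0],"hand":-1},{"translation":[0.95,-0.1,0],"angular":[0,0,0],"hand":-1},{"translation":[0.95,-0.1,0],"angular":[0,0,0],"hand":-1},{"translation":[0.95,-0.1,0],"angular":[0,0,0],"hand":-1},{"translation":[0.95,-0.1,0],"angular":[0,0,0],"hand":-1},{"translation":[0.95,-0.1,0],"angular":[0,0,0],"hand":-1},{"translation":[0.95,-0.1,0],"angular":[0,0,0],"hand":-1},{"translation":[0.5,-0.05,0],"angular":[0,0,0],"hand":-1},{"translation":[0,0,0],"angular":[0,0,0],"hand":-1}]'
```

```text
time: 14.55
ee_pos: [0.53, -0.1999, 0.1579]
eef_rot: [0.706, -0.037, -0.706, -0.037]
ft_force: [-0.5, 1.2, 1.4]
width: 0.0275
time: 15.85
ee_pos: [0.6356, -0.211, 0.1578]
eef_rot: [0.707, -0.037, -0.706, -0.037]
ft_force: [1.0, -0.4, 2.4]
width: 0.0274
time: 17.45
ee_pos: [0.5316, -0.1998, 0.1579]
eef_rot: [0.707, -0.037, -0.706, -0.037]
ft_force: [0.3, 1.2, 3.0]
width: 0.0274
time: 18.75
ee_pos: [0.6371, -0.2109, 0.1578]
eef_rot: [0.707, -0.037, -0.706, -0.037]
ft_force: [0.7, 0.1, 2.0]
width: 0.0273
```

```bash
python3 -m pendant '[{"translation":[0.05,0,1],"angular":[0,0,0],"hand":-1},{"translation":[0,0,2],"angular":[0,0,0],"hand":-1},{"translation":[0,0,2],"angular":[0,0,0],"hand":-1},{"translation":[0,0,0.5],"angular":[0,0,0],"hand":-1},{"translation":[0,0,0],"angular":[0,0,0],"hand":-1}]'
python3 -m pendant '[{"translation":[-0.5,2,0],"angular":[0,0,1],"hand":-1},{"translation":[-1,3.5,0],"angular":[0,0,2],"hand":-1},{"translation":[-1,4,0],"angular":[0,0,2],"hand":-1},{"translation":[-1,4.5,0],"angular":[0,0,2],"hand":-1},{"translation":[-1,4.5,0],"angular":[0,0,2],"hand":-1},{"translation":[-1,4.5,0],"angular":[0,0,2],"hand":-1},{"translation":[-1,4.5,0],"angular":[0,0,1.5],"hand":-1},{"translation":[-1,4.5,0],"angular":[0,0,0],"hand":-1},{"translation":[-0.5,4,0],"angular":[0,0,0],"hand":-1},{"translation":[-0.5,2.4,0],"angular":[0,0,0],"hand":-1},{"translation":[-0.1,0.5,0],"angular":[0,0,0],"hand":-1},{"translation":[0,0,0],"angular":[0,0,0],"hand":-1},{"translation":[0,0,0],"angular":[0,0,0],"hand":-1},{"translation":[0,0,0],"angular":[0,0,0],"hand":-1}]'
python3 st.py 12 scene wrist top
```

```text
time: 19.25
ee_pos: [0.6368, -0.2111, 0.2135]
eef_rot: [0.707, -0.037, -0.706, -0.037]
ft_force: [-0.8, 0.5, -4.3]
width: 0.0274
time: 20.65
ee_pos: [0.5509, 0.1761, 0.2124]
eef_rot: [-0.706, -0.039, 0.706, -0.04]
ft_force: [0.3, 0.3, -4.6]
width: 0.0275
[0.5509 0.1761 0.2124] F [ 0.34  0.34 -4.56] T [0.03 0.04 0.01] 0.02746892209890976
yaw -83.60005911816332 [-1.e+00  8.e-04  5.e-04]
```

View pics/wrist_12.png

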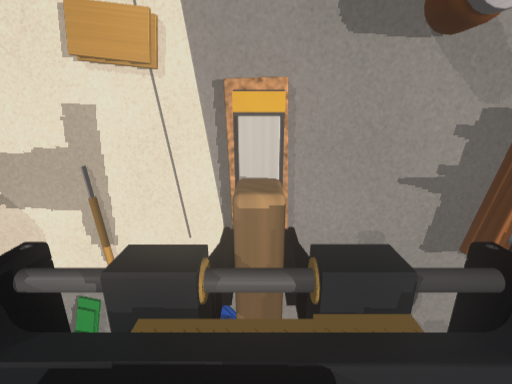

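View pics/tc_12.png

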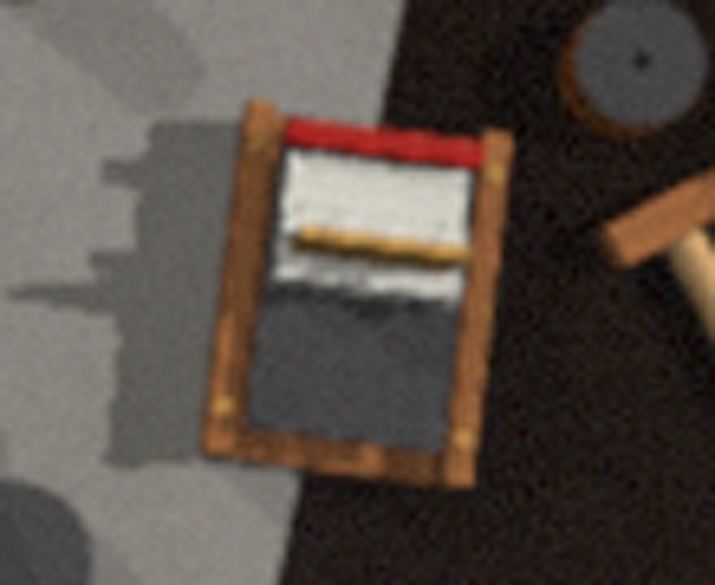

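View pics/sc_12.png

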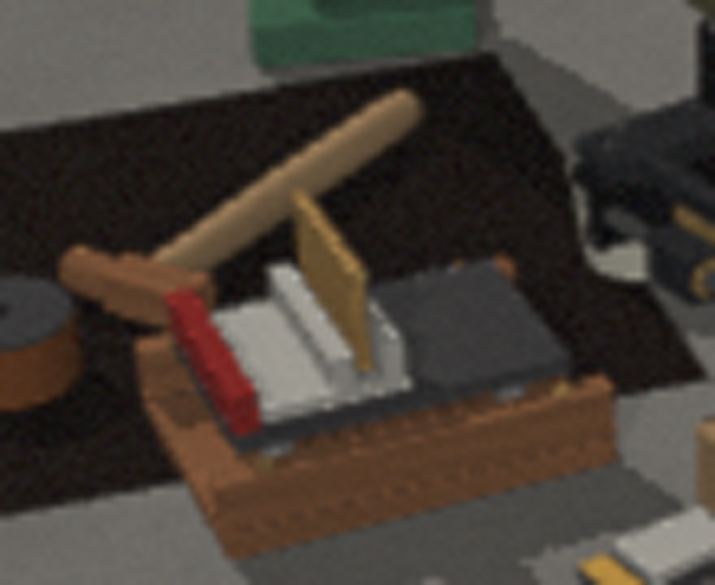

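Run:
```python
from h import *
S=cam('scene');T=cam('top')
def sh(a,b,r0,r1,c0,c1,k=8):
    A=cv2.cvtColor(cv2.imread(a),6)[r0:r1,c0:c1];B=cv2.cvtColor(cv2.imread(b),6)[r0-5:r1+5,c0-5:c1+5]
    A=cv2.resize(A,None,fx=k,fy=k,interpolation=cv2.INTER_CUBIC);B=cv2.resize(B,None,fx=k,fy=k,interpolation=cv2.INTER_CUBIC)
    m=cv2.matchTemplate(B,A,cv2.TM_CCOEFF_NORMED);_,v,_,l=cv2.minMaxLoc(m); return (l[1]/k-5,l[0]/k-5,v)
print('scene 0->12',sh('pics/scene0.png','pics/scene_12.png',157,186,194,212))
print('scene 10->12',sh('pics/scene_10.png','pics/scene_12.png',157,186,194,212))
print('top 0->12',sh('pics/top0.png','pics/top_12.png',164,176,283,312))
u=np.array([.9945,-.1045,0])
p=np.array([.5765,-.201,.1])
for n,C in(('s',S),('t',T)): print(n,(np.array(proj(C,p+u*.01))-proj(C,p))/10,'px/mm')
P=np.array(proj(S,[.5765,-.201,.126]));print(P)
```

```text
scene 0->12 (0.875, -2.0, 0.9902209639549255)
scene 10->12 (-0.25, -0.125, 0.9573854207992554)
top 0->12 (-2.0, 0.25, 0.9862757325172424)
s [ 0.06945599 -0.30447755] px/mm
t [-0.28308819  0.03337304] px/mm
[164.07858901 202.31610698]
```

Jaw has travelled about 6.8 mm and sits against the stop (scene and top agree). The wrist view shows the file right over the rest (rest cols 225–288, file 233–285). Lowering.

```bash
python3 -m pendant '[{"translation":[0,0.2,-2],"angular":[0,0,0],"hand":-1},{"translation":[0,0,-3],"angular":[0,0,0],"hand":-1},{"translation":[0,0,-3],"angular":[0,0,0],"hand":-1},{"translation":[0,0,-3],"angular":[0,0,0],"hand":-1},{"translation":[0,0,-2],"angular":[0,0,0],"hand":-1},{"translation":[0,0,-1],"angular":[0,0,0],"hand":-1},{"translation":[0,0,-0.5],"angular":[0,0,0],"hand":-1},{"translation":[0,0,0],"angular":[0,0,0],"hand":-1},{"translation":[0,0,0],"angular":[0,0,0],"hand":-1}]'
python3 -m pendant '[{"translation":[0,0,-0.4],"angular":[0,0,0],"hand":-1},{"translation":[0,0,-0.3],"angular":[0,0,0],"hand":-1},{"translation":[0,0,0],"angular":[0,0,0],"hand":-1}]'
python3 st.py 13 wrist
```

```text
time: 21.7
ee_pos: [0.5512, 0.1802, 0.0689]
eef_rot: [0.707, 0.04, -0.705, 0.04]
ft_force: [-0.6, -0.7, -4.3]
width: 0.0276
time: 22.0
ee_pos: [0.5503, 0.1798, 0.0605]
eef_rot: [-0.706, -0.04, 0.706, -0.04]
ft_force: [-0.6, -0.2, -4.3]
width: 0.0273
[0.5503 0.1798 0.0605] F [-0.56 -0.24 -4.33] T [-0.    0.03  0.02] 0.02730084221598872
yaw -83.46802596515717 [-1.e+00  3.e-04  4.e-04]
```

View pics/wrist_13.png

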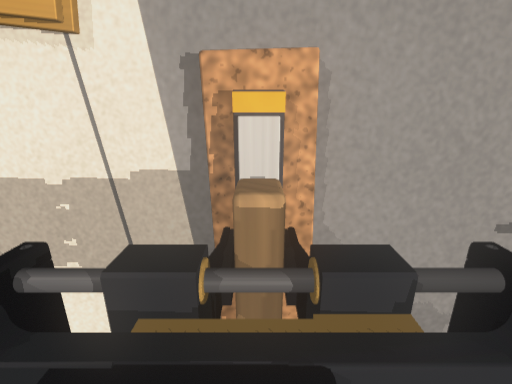

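The file is centred over the cork (rest cols 203–318, file 233–285). I ease it down to contact.

```bash
python3 -m pendant '[{"translation":[0,0,-0.2],"angular":[0,0,0],"hand":-1},{"translation":[0,0,-0.1],"angular":[0,0,0],"hand":-1},{"translation":[0,0,0],"angular":[0,0,0],"hand":-1}]'
python3 -m pendant '[{"translation":[0,0,-0.1],"angular":[0,0,0],"hand":-1},{"translation":[0,0,0],"angular":[0,0,0],"hand":-1}]'
```

```text
time: 22.35
ee_pos: [0.5504, 0.1799, 0.0576]
eef_rot: [-0.706, -0.04, 0.706, -0.04]
ft_force: [0.1, 0.6, -4.2]
width: 0.0276
time: 22.55
ee_pos: [0.5506, 0.18, 0.0569]
eef_rot: [0.706, 0.04, -0.706, 0.04]
ft_force: [0.7, -0.3, -3.2]
width: 0.0275
```

Touching (force beginning to drop, same height as at the pick-up). I release, opening partly, then rise.

```bash
python3 -m pendant '[{"translation":[0,0,-0.05],"angular":[0,0,0],"hand":-1},{"translation":[0,0,0],"angular":[0,0,0],"hand":-0.2},{"translation":[0,0,0],"angular":[0,0,0],"hand":0.5},{"translation":[0,0,0],"angular":[0,0,0],"hand":0.5},{"translation":[0,0,0],"angular":[0,0,0],"hand":0.5},{"translation":[0,0,0],"angular":[0,0,0],"hand":0.5},{"translation":[0,0,0],"angular":[0,0,0],"hand":0.5}]'
python3 st.py 14
```

```text
time: 23.25
ee_pos: [0.5505, 0.18, 0.0563]
eef_rot: [0.706, 0.04, -0.706, 0.04]
ft_force: [-0.1, 0.6, -0.4]
width: 0.0628
[0.5505 0.18   0.0563] F [-0.12  0.56 -0.43] T [0.03 0.   0.01] 0.0628025989660751
yaw -83.45727218519896 [-1.e+00  1.e-04 -1.e-04]
```

```bash
python3 -m pendant '[{"translation":[0,0,1],"angular":[0,0,0],"hand":0.5},{"translation":[0,0,2],"angular":[0,0,0],"hand":0.5},{"translation":[0,0,3],"angular":[0,0,0],"hand":0.5},{"translation":[0,0,4],"angular":[0,0,0],"hand":0.5},{"translation":[0,0,4],"angular":[0,0,0],"hand":0.5},{"translation":[0,0,2],"angular":[0,0,0],"hand":0.5},{"translation":[0,0,0],"angular":[0,0,0],"hand":0.5}]'
python3 st.py 15 wrist scene top; python3 -c "
import cv2;cv2.imwrite('pics/s15.png',cv2.resize(cv2.imread('pics/scene_15.png'),(768,576)))"
```

```text
time: 23.95
ee_pos: [0.5519, 0.1808, 0.2205]
eef_rot: [0.708, 0.041, -0.704, 0.04]
ft_force: [-0.1, -0.7, -0.1]
width: 0.0656
[0.5519 0.1808 0.2205] F [-0.13 -0.7  -0.07] T [ 0.02 -0.02  0.01] 0.06561151887378776
yaw -83.45445748413735 [-1.0e+00 -7.0e-04 -6.1e-03]
```

View pics/wrist_15.png

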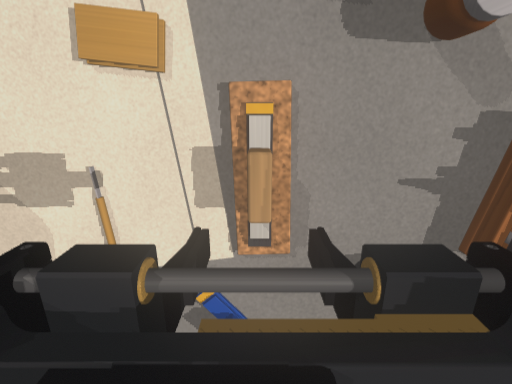

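View pics/s15.png

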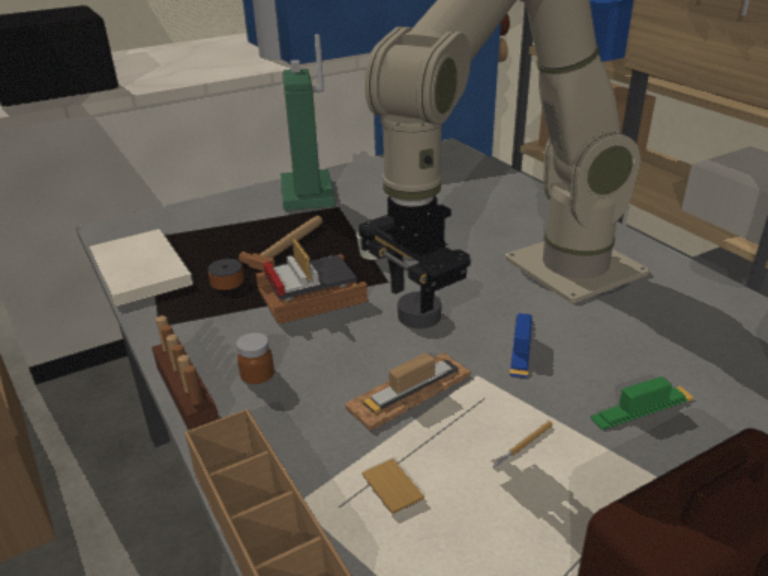

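The file lies flat and centred along the cork rest, tip (yellow, (108, 260) in the wrist view) pointing as before. The jaw is at the stop, everything else stands where it was, and the gripper is clear. I hand in.

```bash
python3 -m pendant '[{"translation":[0,0,0],"angular":[0,0,0],"hand":0.5},{"translation":[0,0,0],"angular":[0,0,0],"hand":0.5},{"translation":[0,0,0],"angular":[0,0,0],"hand":0.5}]'; python3 -c "
from bench import r
print(r.close_job())"
```

```text
time: 24.4
ee_pos: [0.5503, 0.1799, 0.2156]
eef_rot: [-0.706, -0.04, 0.706, -0.04]
ft_force: [0.4, 0.2, -1.2]
width: 0.065
the job is handed in; nothing more can be done
None
```

The job is done and handed in at 24.4 s of the allowed 72 s; no verdict is reported. I gripped the wooden-handled file at 60 N and gave the plate's upper edge four forward strokes of about 10 cm. The file was lifted about 34 mm clear of its stroke height on each return. I then laid it back on the cork rest, tip pointing as before, and let go.

- **Stroke force:** readings at the start and end of each stroke, plus one midway through the first, put the pressing force at about 6 to 7.5 N. I did not read the force continuously in between.
- **Jaw:** after the strokes the camera pictures showed it about 7 mm further forward, with no visible gap to the red stop. It did not noticeably move back between strokes. I judged contact with the stop by sight only.
- **File on the rest:** the last pictures show it flat and centred. I turned it about 2° closer to the rest's own line than it lay at the start.
- **Everything else:** the other items look unmoved, and the gripper is open and about 16 cm above the rest.
- **Disagreements:** the camera estimate of the edge height was 126 mm, but touch gave about 121 mm, so I went by touch. The file looked tilted in one scene picture after the second stroke; the wrist camera showed it had not slipped in the gripper.

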